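# Set the slicer's spring-pin thickness lever and load the lemon

### The arm

A 7-joint arm with a two-finger parallel gripper is mounted at the origin on a cart in front of the work surface, level with it; the furniture and walls round the work are solid. World frame = base frame: x ahead of the robot, y to its left, z up, the work surface at z = 0. Lengths are in m, angles in rad, forces in N, time in s.
With the tool pointing down it reaches from about 0.425 to 0.875 m from the base axis. Payload 9.9 kg.
Tool frame: the origin (TCP) lies on the front face of the gripper's body, between the roots of the fingers; the fingertips stand 73 mm ahead of it and the grasp point (between the pads) lies 54 mm ahead of it (bot.grip_point_offset is the distance from the TCP to the grasp point, in m); z points along the fingers, y is the line along which they close (so a half turn about z gives the same grasp; the last joint's range is limited). The gripper opens to 85 mm and grips with 20 to 120 N. Pads are 22 mm wide; open, the fingers measure 114 mm over their backs; the gripper's body (76 mm by 85 mm) begins 54 mm behind the grasp point. The pads swing forward as they close: fully open they stand 13 mm farther back than shut.
Start: joints at [-1.268, 0.576, 0.025, 1.437, -0.015, 1.129, -0.057], TCP at [0.255, 0.625, 0.304] pointing down, gripper open.
Joint ranges: [-2.76, 2.76], [-0.34, 2.15], [-1.52, 1.57], [0.19, 2.46], [-1.09, 4.23], [0.17, 1.99], [-2.82, 2.82]. Speed limits (rad/s): [2.22, 2.22, 3.01, 3.01, 3.14, 3.14, 3.14].

### API

Orientations are given as a unit quaternion [x, y, z, w].
In Python, from bench import bot gives the robot as it stands. The module is installed in compiled form; this text tells all that it offers.
- The arm moves only by the tool jog_arm, never from a script. Its argument "commands" is one flat list of numbers, 7 for each row, row after row: the shift along the tool's x, y, z in mm, then the turn, a rotation vector about the tool's x, y, z in rad, then the closure, from 0 (fully open) to 1 (shut). In form: [x, y, z, wx, wy, wz, gripper, x, y, z, wx, wy, wz, gripper, ...]. A call has 1 to 8 rows; each row is the pose to reach, as a shift and turn from the pose commanded when the call began, along the tool's axes at that moment; what a row does not reach only later rows make up. A row lasts 1/8 s, in which the tool goes at most 62.5 mm and 10.7 degrees, less where a joint would pass 70% of its speed; a pose out of reach is approached as far as the arm can. A call with a gripper value outside its range is refused whole. The fingers move at their own pace and stop on an object; the grip force is fixed at half the most. Time passes only in rows, so rows that repeat a pose let the fingers close. It gives the time, the measured TCP pose, the force, the opening and the grip force at its end, in the units of the state.
- bot.state(): the state, without advancing time (a new reading comes with each control period).
- bot.grab_frame(name): name is "side" or "top" or "wrist"; returns a dict with "frame" (400x640x3 uint8, blue, green, red), "camera_matrix" (3x3 intrinsics, pixels), "k1" (the pictures are not rectified: a ray, as slopes to the right and down, at radius r is drawn at 1 + k1 r^2 times it, then the intrinsics apply), "pose" (4x4, takes a point from camera to world coordinates); the wrist camera has in their place "hand_eye" (4x4, takes a point from camera to tool coordinates, whose origin is the TCP and whose axes are the flange's). Camera axes: x right, y up, looking along -z (the intrinsics and any distortion apply to the point x, -y, -z); pixel columns grow to the right and rows downward; lengths in m; the calibration is good to about 2 mm. A picture is of the moment at which its call begins: read the wrist's pose just before it. There is no depth.
- bot.job_done(): hands the job in; it is judged then, once.
The state is a dict: "time": time; "q": joint angles; "joint_vel": joint speeds; "tau": joint torques, N m; "position": TCP position; "eef_rot": TCP orientation; "force": force on the tool from outside, world axes, zero at the start; "torque": the same for the moment, N m; "finger_gap": opening from 0.0 (shut) to 1.0 (fully open); "gripper_force": force on a finger pad.
Only numpy, scipy, OpenCV 4.12 (cv2) and the standard library are available. Lean on these libraries where they do the work, as an engineer would, in place of code of your own. Each camera call takes 0.05 s, during which the arm holds its last target. There are 200 camera calls.

### The job

Get the slicer ready for the lemon: pull up the spring knob on the thickness lever, swing the lever over to the next hole, the one marked by the green stud, and let the pin snap fully down into it. Then lay the lemon lengthwise in the trough of the feed tray, between the two ridges, lowering it until it rests there before you let go. Leave everything else on the worktop where it is.

Things in the scene. Friction and masses are not known exactly. Their poses are not given: they have to be found in the camera images.
- slicer: Low white slicer, 110 (x) x 255 (y) mm, fixed on the worktop; origin under its centre, x away from the robot, y left. Left half: steel feed tray, deck 24 mm up, behind it an upright gauge plate (top 58 mm) and, mid-back, a round blade and guard (top 71 mm). Right half: square grey plate, top 42 mm up, five 9.6 mm holes in an arc of 65 mm radius about lever_pivot, 0.35 rad (22.6 mm) apart.
- lever_pivot (a point): Pivot of the grey selector lever, on its vertical axis, at the height of the plate's top (42 mm above the worktop). x and y as the slicer's.
- lever (a joint): Angle of the grey selector lever, rad, anticlockwise from above. 0: it points along the slicer's -x, pin in the middle hole, as it starts; holes at -0.70, -0.35, 0, 0.35, 0.70, stops at +-0.76. With the pin out it turns easily (about 1 N at the knob), stays where left, and shifts the gauge plate a few mm. Pin in: locked, but for 2 mm of play.
- plunger (a joint): How far the spring plunger in the lever's end is pulled up, m: 0 fully down, pin seated in a hole; 0.0075 pin tip just clear of the plate's top; 0.016 upper stop. Spring: 4 N when down, 7 N at the upper stop. Let go over a hole it snaps down to 0; between holes the pin stands on the plate at about 0.0075.
- knob_center (a point): Centre of the plunger's round black knob with red top (22 mm diameter; from 61 to 92 mm above the worktop when down, straight from 67 to 87 mm; this point is then 77 mm up), 65 mm from lever_pivot, on the pin's axis. Nothing within 40 mm of it stands higher than 58 mm, so it can be gripped from above in any direction.
- pin_tip (a point): Lower end of the plunger's 6 mm steel pin, on the same axis as knob_center, 42.5 mm under it.
- green_marker: Green round stud, 12 mm diameter, 4 mm high, fixed on the plate; origin at its underside. It lies 83 mm from lever_pivot on the line from the pivot through the wanted hole, 18 mm outside that hole's centre. That hole is a neighbour of the middle one (lever at +0.35 or -0.35).
- blue_marker: Blue round stud of the same size, at the other neighbouring hole, which is not wanted.
- lemon_center (a point): Centre of the yellow lemon, 71 mm long (its x), 53 mm wide (y), 51 mm high, about 85 g; it lies loose on the worktop, right of the slicer, x within 0.4 rad of the robot's x. Its centre is 25.5 mm above what it lies on.
- trough (a point): Middle of the feed tray's trough, on the deck (24 mm above the worktop): the hollow between two rounded grey ridges, 5 mm high and 70 mm long along the slicer's x, crests 38 mm apart; axes as the slicer's. A lemon lying along it has its centre about 28 to 30 mm above this point. 50 mm free either side (y) for fingers, above the ridges.
- apple_a: Bystander, loose: green apple, 75x74x68 mm; origin at the centre of its underside. Leave it alone.
- tuna_tin: Bystander, loose: flat round food tin, 86 mm across, 40 mm high; origin at the centre of its underside. Leave it alone.
- mug_a: Bystander, loose: white mug with blue flowers, 82 mm across, 91 mm high; origin at the centre of its underside. Leave it alone.
- honey_jar: Bystander, loose: glass jar with a dark lid, 65 mm across, 86 mm high; origin at the centre of its underside. Leave it alone.
- spice_jar_1: Bystander, loose: spice jar with a red cap, 45 mm across, 106 mm high; origin at the centre of its underside. Leave it alone.
- spice_jar_3: Bystander, loose: spice jar with a red cap, 45 mm across, 106 mm high; origin at the centre of its underside. Leave it alone.
- egg_cup_2: Bystander, loose: dark blue egg cup, 49 mm across, 60 mm high; origin at the centre of its underside. Leave it alone.
- lemon: The same lemon; its origin is at the centre of its underside as it first lies; see lemon_center.
Mind the look-alikes: they are no part of the job. Leave any orange or purple look-alike of the lemon alone.

How it is judged:
By the outcome, as a careful person would: the job done as asked, in the order asked, and still so for the second after the job is handed in, with the robot touching nothing.
It also fails if it takes over 59 s, if anything falls off the work surface, if the arm or the gripper's body presses on something with over 40 N, if the wrist force passes 120 N, or if a joint passes its speed limit or range.

## Working session

There is one attempt and no reset: what is moved stays moved. The work goes in short steps, Python scripts to look and compute and a tool call to move; the robot and the scene stay as the last step left them, time stands still between calls to the robot, and variables do not carry over. Pictures are saved under pics/ and viewed, at most 10 in all, crops included, and the job is handed in when it is done.

Besides the shell and the picture viewer there is one more tool, called after "Call:" as name(argument=value, ...), one argument or row to a line, values as JSON. jog_arm: Moves the arm, as the interface text tells. Its arguments: {"type":"object","properties":{"commands":{"type":"array"}},"required":["commands"]}

```bash
mkdir -p pics
cat > h.py <<'E'
import numpy as np, cv2
from scipy.spatial.transform import Rotation as R
from bench import bot
def grab(n):
    s=bot.state(); f=bot.grab_frame(n)
    if n=="wrist":
        T=np.eye(4); T[:3,:3]=R.from_quat(s["eef_rot"]).as_matrix(); T[:3,3]=s["position"]
        f["pose"]=T@np.array(f["hand_eye"])
    return f
def ray(f,u,v):
    K=np.array(f["camera_matrix"]); d=np.array([(u-K[0,2])/K[0,0],(v-K[1,2])/K[1,1]]); p=d.copy()
    for _ in range(20): p=d/(1+f["k1"]*(p@p))
    T=np.array(f["pose"]); return T[:3,3],T[:3,:3]@np.array([p[0],-p[1],-1])
def onz(f,u,v,z):
    o,d=ray(f,u,v); return o+d*(z-o[2])/d[2]
def proj(f,P):
    T=np.array(f["pose"]); c=T[:3,:3].T@(np.array(P)-T[:3,3]); p=np.array([c[0],-c[1]])/-c[2]
    p=p*(1+f["k1"]*(p@p)); K=np.array(f["camera_matrix"]); return p[0]*K[0,0]+K[0,2],p[1]*K[1,1]+K[1,2]
def mask(f,lo,hi):
    return cv2.inRange(cv2.cvtColor(f["frame"],cv2.COLOR_BGR2HSV),np.array(lo),np.array(hi))
def blobs(f,lo,hi,amin=30):
    n,l,st,c=cv2.connectedComponentsWithStats(mask(f,lo,hi))
    return [(c[i].round(1).tolist(),int(st[i,4]),st[i,:4].tolist()) for i in range(1,n) if st[i,4]>=amin]
E
python3 - <<'E'
from h import *
s=bot.state(); print(s["position"],s["eef_rot"],s["time"],bot.grip_point_offset)
for n in("top","side"):
    f=grab(n); cv2.imwrite(f"pics/{n}0.png",f["frame"]); print(n,np.array(f["pose"]).round(3).tolist(),f["k1"],np.array(f["camera_matrix"])[0,0])
    for k,lo,hi in(("yel",(20,120,90),(35,255,255)),("grn",(45,100,50),(85,255,255)),("blu",(95,130,60),(125,255,255)),("red",(0,150,90),(8,255,255))):
        print(k,blobs(f,lo,hi))
E
```

```text
[0.25446334 0.62482671 0.30305562] [ 1.92158362e-01  9.81363580e-01 -8.18072928e-04 -1.34988270e-04] 0.0 0.0539
top [[-0.266, 0.894, -0.36, -0.171], [-0.964, -0.245, 0.103, 0.158], [0.004, 0.374, 0.927, 1.594], [0.0, 0.0, 0.0, 1.0]] 0.009898430736806525 379.96089802241784
yel [([374.5, 184.7], 136, [369, 178, 12, 15]), ([229.5, 201.7], 194, [222, 194, 16, 16])]
grn []
blu []
red []
side [[-0.928, 0.226, -0.297, -0.18], [-0.373, -0.572, 0.73, 1.463], [-0.005, 0.788, 0.615, 1.306], [0.0, 0.0, 0.0, 1.0]] 0.029961703727082446 494.14601096916357
yel [([342.4, 173.0], 118, [336, 168, 14, 11]), ([262.0, 255.3], 170, [253, 249, 17, 16])]
grn []
blu []
red []
```

View pics/top0.png

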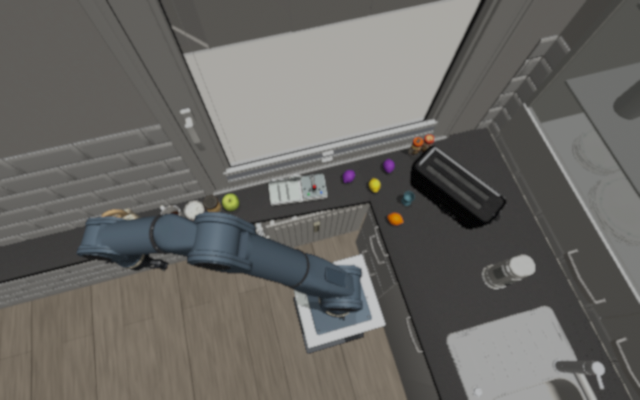

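View pics/side0.png

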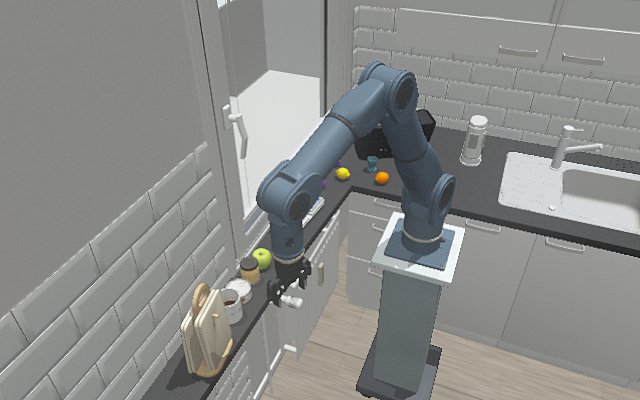

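The top view shows the slicer at about (298,190). The yellow lemon is at (375,185). Its look-alikes are purple at (349,176) and (389,166), and orange at (396,219); the green apple at (230,202) is a different object. I choose the yellow one and check it in a close crop.

Run:
```python
from h import *
f=grab("top"); g=grab("side")
cv2.imwrite("pics/crop1.png",cv2.resize(f["frame"][150:235,255:425],None,fx=4.5,fy=4.5,interpolation=cv2.INTER_CUBIC))
print("lemon",onz(f,374.5,184.7,.025),onz(g,342.4,173,.025))
print("slicer",onz(f,298,190,.03),onz(f,270,192,.03),onz(f,326,188,.04),"knob?",onz(f,313,188,.09))
for p in((349,176),(389,166),(396,219),(407,199)): print(onz(f,*p,.025))
```

```text
lemon [ 0.43034237 -0.31041843  0.025     ] [ 0.42997406 -0.30874099  0.025     ]
slicer [0.49425545 0.03041253 0.03      ] [0.51783967 0.15356754 0.03      ] [ 0.46643909 -0.09176951  0.04      ] knob? [ 0.46072795 -0.02956124  0.09      ]
[ 0.50231753 -0.21221102  0.025     ]
[ 0.50230294 -0.40577768  0.025     ]
[ 0.25024279 -0.34755976  0.025     ]
[ 0.32597754 -0.42740788  0.025     ]
```

View pics/crop1.png

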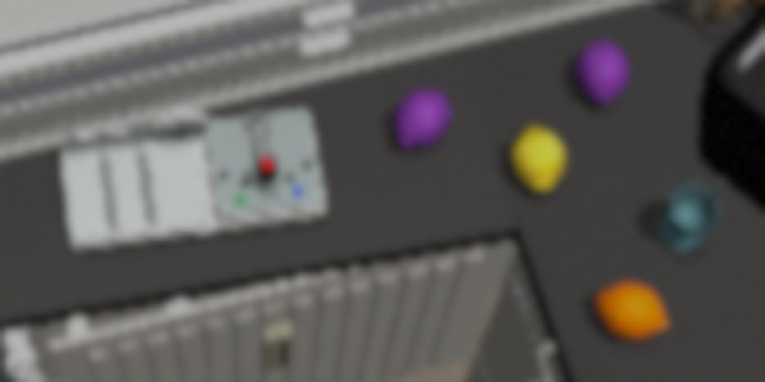

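The crop confirms the choice: the yellow lemon at crop (540,158). The red knob is at (266,167), the green stud at (241,200) on the slicer's +y side, so the target is lever -0.35, and the blue stud is at (298,190). I'll go above the knob.

Call:
jog_arm(
  commands=[-438,-529,33,0,0,-0.18,0,-438,-529,33,0,0,-0.18,0,-438,-529,33,0,0,-0.18,0,-438,-529,33,0,0,-0.18,0,-438,-529,33,0,0,-0.18,0,-438,-529,33,0,0,-0.18,0,-438,-529,33,0,0,-0.18,0,-438,-529,33,0,0,-0.18,0],
)

```text
time: 1.2
position: [0.4048, 0.1468, 0.2801]
eef_rot: [0.103, 0.995, 0.0, 0.0]
force: [0.7, 0.0, 1.1]
finger_gap: 0.999
gripper_force: 0.0
```

```bash
cat >> h.py <<'E'
def rel(P,yaw=None):
    "world TCP target -> tool shift mm; turn so that tool y heads yaw"
    s=bot.state(); M=R.from_quat(s["eef_rot"]).as_matrix()
    out=(M.T@(np.array(P)-s["position"])*1000).round(1).tolist()
    h=np.arctan2(M[1,1],M[0,1]); print("rel",out,"yhead",round(h,3),"tilt",M[:,2].round(3), "turn z" , None if yaw is None else round(h-yaw,3))
E
python3 - <<'E'
from h import *
s=bot.state(); print(s["time"],s["position"],np.round(s["q"],3)); rel([.46,-.03,.27],1.366)
E
```

```text
1.2 [0.40484489 0.1468422  0.28005041] [-0.517  0.246  0.076  2.081 -0.025  0.814  0.938]
rel [-90.2, -161.8, 10.0] yhead 1.364 tilt [ 0.001  0.    -1.   ] turn z -0.002
```

Call:
jog_arm(
  commands=[-30,-54,3,0,0,0,0,-60,-108,6,0,0,0,0,-90,-162,10,0,0,0,0,-90,-162,10,0,0,0,0,-90,-162,10,0,0,0,0],
)

```text
time: 1.82
position: [0.4591, -0.028, 0.2698]
eef_rot: [0.104, 0.995, 0.0, -0.0]
force: [0.4, 0.7, -0.7]
finger_gap: 1.0
gripper_force: 0.0
```

Run:
```python
from h import *
s=bot.state(); print(s["time"],s["position"],np.round(s["q"],3))
f=grab("wrist"); cv2.imwrite("pics/w1.png",f["frame"]); print(np.array(f["pose"]).round(3).tolist())
for k,lo,hi,z in(("grn",(45,100,50),(85,255,255),.046),("blu",(100,130,60),(125,255,255),.046),("red",(0,150,90),(8,255,255),.092)):
    for b in blobs(f,lo,hi): print(k,b,onz(f,*b[0],z).round(4))
```

```text
1.825 [ 0.45909424 -0.0280086   0.26975959] [-0.156  0.304  0.151  2.033 -0.063  0.809  1.395]
[[0.206, -0.942, -0.266, 0.392], [0.979, 0.198, 0.056, -0.013], [0.0, -0.272, 0.962, 0.34], [0.0, 0.0, 0.0, 1.0]]
grn ([346.4, 175.0], 77, [342, 171, 10, 9]) [ 0.4603 -0.0056  0.046 ]
blu ([291.2, 179.8], 72, [287, 176, 10, 9]) [ 0.4536 -0.0615  0.046 ]
red ([319.3, 203.4], 132, [313, 198, 14, 13]) [ 0.4698 -0.0348  0.092 ]
```

View pics/w1.png

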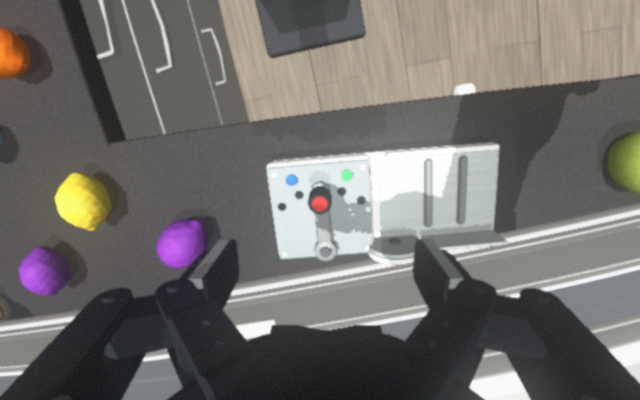

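The wrist picture shows the knob at (319,203), green stud at (347,175), blue stud at (292,180), ridges at x≈428 and 462 (rows about 158 to 226), and the lemon at (83,201). Green to blue measures 56.3 mm against an expected 56.9 mm, and the knob computed from the studs matches its red top. So the slicer's yaw is about -0.12.

Run:
```python
from h import *
f=grab("wrist")
for p in((428,160),(428,226),(462,157),(462,222)): print(onz(f,*p,.029).round(4))
print("deck corners",[onz(f,*p,z).round(4) for p,z in(((497,145),.024),((269,163),.042))])
m=mask(f,(20,120,90),(35,255,255)); m[:, 150:]=0
c=max(cv2.findContours(m,0,2)[0],key=cv2.contourArea); print(cv2.contourArea(c)); print("lemon",onz(f,*cv2.minAreaRect(c)[0],.025))
k=[.4699,-.035]
rel(k+[.20],1.452); rel(k+[.133],1.452)
```

```text
[0.4658 0.0839 0.029 ]
[0.5412 0.0755 0.029 ]
[0.47   0.1205 0.029 ]
[0.5445 0.1144 0.029 ]
deck corners [array([0.4658, 0.1619, 0.024 ]), array([ 0.4328, -0.0794,  0.042 ])]
2293.5
lemon [ 0.43206346 -0.30953227  0.025     ]
rel [-12.3, -5.8, 69.9] yhead 1.366 tilt [-0.     0.001 -1.   ] turn z -0.086
rel [-12.3, -5.8, 136.9] yhead 1.366 tilt [-0.     0.001 -1.   ] turn z -0.086
```

Call:
jog_arm(
  commands=[-12,-6,40,0,0,-0.086,0,-12,-6,80,0,0,-0.086,0,-12,-6,110,0,0,-0.086,0,-12,-6,125,0,0,-0.086,0,-12,-6,137,0,0,-0.086,0,-12,-6,137,0,0,-0.086,0,-12,-6,137,0,0,-0.086,0],
)

```text
time: 2.8
position: [0.4701, -0.0363, 0.1334]
eef_rot: [0.06, 0.998, 0.0, 0.0]
force: [-0.7, -0.9, 0.4]
finger_gap: 1.002
gripper_force: 0.0
```

Run:
```python
from h import *
rel([.4699,-.035,.133],1.452)
f=grab("wrist"); cv2.imwrite("pics/w2.png",f["frame"])
for k,lo,hi,z in(("grn",(45,100,50),(85,255,255),.046),("blu",(100,130,60),(125,255,255),.046),("red",(0,150,90),(8,255,255),.092)):
    for b in blobs(f,lo,hi): print(k,b,onz(f,*b[0],z).round(4))
```

```text
rel [0.4, 1.3, 0.4] yhead 1.451 tilt [ 0.001  0.    -1.   ] turn z -0.001
grn ([375.6, 209.6], 300, [366, 200, 20, 20]) [ 0.4602 -0.0057  0.046 ]
blu ([275.2, 209.5], 289, [266, 200, 20, 19]) [ 0.4533 -0.0618  0.046 ]
red ([326.5, 275.4], 542, [313, 262, 29, 26]) [ 0.4704 -0.0349  0.092 ]
```

View pics/w2.png

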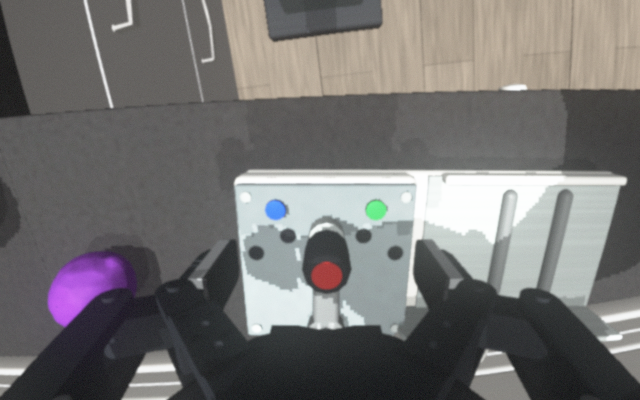

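The close view shows the knob at (326,275), centred between the fingers and within 1.5 mm of the plan. The green stud is at (376,210). I'll nudge and close.

Call:
jog_arm(
  commands=[0,1.3,0,0,0,0,0.5,0,1.3,0,0,0,0,1,0,1.3,0,0,0,0,1,0,1.3,0,0,0,0,1,0,1.3,0,0,0,0,1,0,1.3,0,0,0,0,1,0,1.3,0,0,0,0,1],
)

```text
time: 3.72
position: [0.47, -0.0354, 0.1331]
eef_rot: [0.06, 0.998, 0.0, 0.0]
force: [-1.8, 0.5, 6.5]
finger_gap: 0.229
gripper_force: 58.4
```

Call:
jog_arm(
  commands=[0,0,-3,0,0,0,1,0,0,-6,0,0,0,1,0,0,-9,0,0,0,1,0,0,-12,0,0,0,1,0,0,-12,0,0,0,1,0,0,-12,0,0,0,1],
)

```text
time: 4.47
position: [0.4699, -0.0354, 0.1448]
eef_rot: [0.06, 0.998, -0.0, -0.0]
force: [1.6, 0.1, -7.0]
finger_gap: 0.233
gripper_force: 58.8
```

Run:
```python
from h import *
s=bot.state();print(s["position"],s["force"])
piv=np.array([.5344,-.0428])
k=np.array([.4699,-.035]); g=np.array([.4602,-.0057])
d=(g-piv);print(np.linalg.norm(d),np.linalg.norm(k-piv)); t=piv+.065*d/np.linalg.norm(d); print(t)
z=s["position"][2]
for fr in(.25,.5,.75,1):
    a=-.35*fr; c,n=np.cos(a),np.sin(a); p=piv+np.array([[c,-n],[n,c]])@(s["position"][:2]-piv)
    rel([*p,z],1.452)
rel([*t,z],1.452-.35)
```

```text
[ 0.4699482  -0.0353623   0.14483056] [ 1.61223603  0.10130591 -6.97042496]
0.08295812196524219 0.0649699161150759
[ 0.47626223 -0.01373112]
rel [-0.2, 5.7, -0.0] yhead 1.45 tilt [-0. -0. -1.] turn z -0.002
rel [-0.9, 11.3, -0.0] yhead 1.45 tilt [-0. -0. -1.] turn z -0.002
rel [-2.1, 16.8, -0.0] yhead 1.45 tilt [-0. -0. -1.] turn z -0.002
rel [-3.8, 22.3, -0.0] yhead 1.45 tilt [-0. -0. -1.] turn z -0.002
rel [-3.7, 22.2, -0.0] yhead 1.45 tilt [-0. -0. -1.] turn z 0.348
```

The spring pulls down with 7 N, so the pin is out. I'll swing along the arc, turning with the lever.

Call:
jog_arm(
  commands=[-0.2,5.7,0,0,0,0.0875,1,-0.9,11.3,0,0,0,0.175,1,-2.1,16.8,0,0,0,0.2625,1,-3.8,22.3,0,0,0,0.35,1,-3.8,22.3,0,0,0,0.35,1,-3.8,22.3,0,0,0,0.35,1],
)

```text
time: 5.22
position: [0.4767, -0.0139, 0.1449]
eef_rot: [0.232, 0.973, -0.0, 0.0]
force: [3.5, -1.7, -6.3]
finger_gap: 0.231
gripper_force: 58.9
```

Run:
```python
from h import *
s=bot.state();print(s["force"],s["torque"]); rel([.4763,-.0137,.133],1.102)
```

```text
[ 3.53795101 -1.73370691 -6.34655262] [-0.32938645 -0.75290116 -0.076602  ]
rel [0.5, 0.0, 11.9] yhead 1.102 tilt [ 0.001 -0.    -1.   ] turn z -0.0
```

Call:
jog_arm(
  commands=[0.4,0,3,0,0,0,1,0.4,0,6,0,0,0,1,0.4,0,9,0,0,0,1,0.4,0,11.5,0,0,0,1,0.4,0,11.5,0,0,0,1,0.4,0,11.5,0,0,0,1],
)

```text
time: 5.98
position: [0.4766, -0.0139, 0.1335]
eef_rot: [0.233, 0.972, 0.0, 0.001]
force: [3.9, -3.0, -5.4]
finger_gap: 0.238
gripper_force: 59.2
```

Call:
jog_arm(
  commands=[0,0,0,0,0,0,0.6,0,0,0,0,0,0,0.3,0,0,0,0,0,0,0,0,0,0,0,0,0,0,0,0,0,0,0,0,0],
)

```text
time: 6.6
position: [0.476, -0.0134, 0.1334]
eef_rot: [0.233, 0.972, 0.0, -0.0]
force: [0.6, 0.6, 0.6]
finger_gap: 1.0
gripper_force: 0.0
```

Run:
```python
from h import *
s=bot.state();print(s["finger_gap"],s["force"])
f=grab("wrist"); cv2.imwrite("pics/w3.png",f["frame"][130:400,150:550])
for k,lo,hi,z in(("grn",(45,100,50),(85,255,255),.046),("red",(0,150,90),(8,255,255),.092)):
    for b in blobs(f,lo,hi): print(k,b,onz(f,*b[0],z).round(4), proj(f,[.4763,-.0137,.092]),proj(f,[.4763,-.0137,.0995]))
rel([.43,-.3095,.25],1.571)
```

```text
1.0000984954735916 [0.58815362 0.56316532 0.56596294]
grn ([323.7, 203.4], 309, [314, 194, 20, 20]) [ 0.4603 -0.0054  0.046 ] (np.float64(322.7975295557755), np.float64(276.80042241836463)) (np.float64(322.6347603280902), np.float64(286.88253675199377))
red ([325.9, 277.9], 469, [312, 266, 28, 25]) [ 0.4774 -0.0128  0.092 ] (np.float64(322.7975295557755), np.float64(276.80042241836463)) (np.float64(322.6347603280902), np.float64(286.88253675199377))
rel [-93.2, -284.7, -116.6] yhead 1.1 tilt [-0. -0. -1.] turn z -0.471
```

View pics/w3.png

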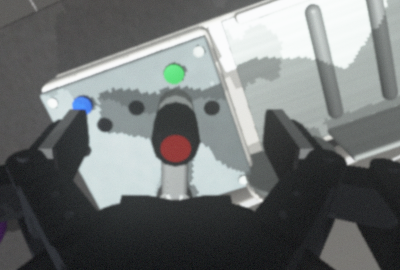

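The lever now points at the green stud. The knob's red top is at full-frame (326,278), where the seated height predicts row 276.8 and a popped-up pin predicts 286.9, so it is seated. Next I'll go to the lemon.

Call:
jog_arm(
  commands=[0,0,-60,0,0,0,0,0,0,-117,0,0,0,0,-19,-57,-117,0,0,-0.1,0,-37,-114,-117,0,0,-0.2,0,-56,-171,-117,0,0,-0.3,0,-75,-228,-117,0,0,-0.4,0,-93,-285,-117,0,0,-0.47,0,-93,-285,-117,0,0,-0.47,0],
)

```text
time: 7.65
position: [0.4273, -0.315, 0.2504]
eef_rot: [0.004, 1.0, -0.001, -0.0]
force: [-1.4, 0.9, -0.2]
finger_gap: 1.001
gripper_force: 0.0
```

```bash
cat > lem.py <<'E'
from h import *
s=bot.state(); print(s["time"],s["position"])
f=grab("wrist"); m=mask(f,(20,110,80),(36,255,255))
c=max(cv2.findContours(m,0,2)[0],key=cv2.contourArea)
w=np.array([onz(f,*p,.0255)[:2]*1000 for p in c[:,0,:].astype(float)],np.float32)
print("lemon rect mm",cv2.minAreaRect(w),"ell",cv2.fitEllipse(w),"area",cv2.contourArea(c),cv2.boundingRect(c))
cv2.imwrite("pics/w4.png",f["frame"])
E
python3 lem.py
```

```text
7.65 [ 0.42726167 -0.31503554  0.25041213]
lemon rect mm ((432.3216857910156, -306.8138427734375), (59.17710494995117, 58.244319915771484), 33.90137481689453) ell ((432.5527038574219, -307.0023193359375), (52.08723068237305, 67.42337036132812), 82.39791870117188) area 2545.5 (307, 149, 53, 68)
```

View pics/w4.png

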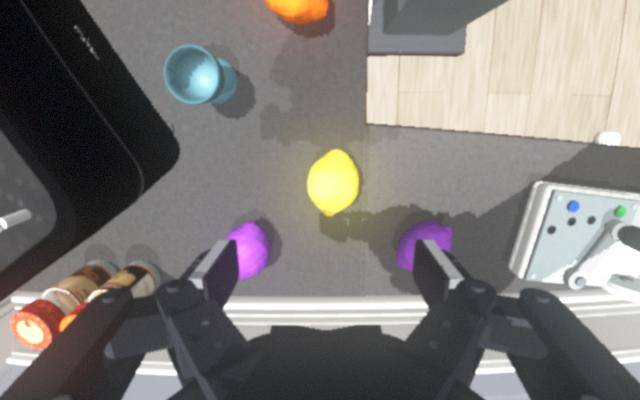

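The lemon is at (333,183), tips at about (340,150) and (328,216). The purple look-alikes at (248,250) and (425,245) are about 70 mm beyond it in x, clear of the fingers. The measured size of 67 x 52 mm fits a lemon of 71 x 53 mm.

Run:
```python
from h import *
f=grab("wrist"); a=onz(f,340,150,.0255);b=onz(f,328,216,.0255); print(a,b,np.arctan2(b[1]-a[1],b[0]-a[0]))
m=cv2.moments(mask(f,(20,110,80),(36,255,255))); print(onz(f,m['m10']/m['m00'],m['m01']/m['m00'],.0255))
rel([.432,-.308,.078],1.42)
```

```text
[ 0.39997641 -0.29663388  0.0255    ] [ 0.46962292 -0.30885107  0.0255    ] -0.17365036899107458
[ 0.4236521  -0.32916434  0.0255    ]
rel [-2.9, 2.0, 172.1] yhead 1.568 tilt [-0.     0.001 -1.   ] turn z 0.148
```

Call:
jog_arm(
  commands=[-4,4,50,0,0,0.15,0,-4,4,100,0,0,0.15,0,-4,4,135,0,0,0.15,0,-4,4,155,0,0,0.15,0,-4,4,172,0,0,0.15,0,-4,4,172,0,0,0.15,0,-4,4,172,0,0,0.15,0],
)

```text
time: 8.62
position: [0.4343, -0.3049, 0.079]
eef_rot: [0.075, 0.997, 0.0, 0.0]
force: [0.6, 0.2, 0.5]
finger_gap: 1.003
gripper_force: 0.0
```

```bash
python3 lem.py; python3 -c "
from h import *
rel([.432,-.307,.078],1.42)"
```

```text
8.625 [ 0.4343033  -0.30487665  0.07897755]
lemon rect mm ((435.08935546875, -306.874755859375), (61.60124969482422, 63.01156234741211), 36.73128890991211) ell ((433.97705078125, -307.6551818847656), (54.24296569824219, 71.06305694580078), 81.91715240478516) area 12331.5 (259, 185, 117, 141)
rel [2.0, -2.1, 1.2] yhead 1.421 tilt [ 0.001 -0.    -1.   ] turn z 0.001
```

Before closing, the lemon measures (0.434, -0.3075) and 71 x 54 mm. I'll shift 2.5 mm and grip.

Call:
jog_arm(
  commands=[0,-2.5,0.5,0,0,0,0,0,-2.5,0.5,0,0,0,0.4,0,-2.5,0.5,0,0,0,1,0,-2.5,0.5,0,0,0,1,0,-2.5,0.5,0,0,0,1,0,-2.5,0.5,0,0,0,1],
)

```text
time: 9.43
position: [0.4334, -0.3084, 0.0787]
eef_rot: [0.075, 0.997, -0.0, 0.0]
force: [-2.1, 1.0, 9.9]
finger_gap: 0.578
gripper_force: 60.1
```

Call:
jog_arm(
  commands=[0,0,-10,0,0,0,1,0,0,-40,0,0,0,1,0,0,-80,0,0,0,1,0,0,-125,0,0,0,1,0,0,-125,0,0,0,1],
)

```text
time: 10.05
position: [0.4344, -0.309, 0.2063]
eef_rot: [0.075, 0.997, -0.001, 0.003]
force: [-0.1, 0.8, -0.9]
finger_gap: 0.577
gripper_force: 62.2
```

```bash
python3 lem.py; python3 -c "
from h import *
print(bot.state()['force'])
for z in (.203,.15,.11): rel([.5054,.0986,z],1.571-.11)"
```

```text
10.05 [ 0.43440629 -0.30904745  0.20629591]
lemon rect mm ((509.73876953125, -316.7579650878906), (123.95171356201172, 130.06182861328125), 42.75584411621094) ell ((507.4113464355469, -319.5704040527344), (117.1332778930664, 140.8957977294922), 79.42017364501953) area 12516.5 (261, 187, 130, 138)
[ 1.02629008 -0.21142936 -1.70935261]
rel [-9.7, 413.1, 1.1] yhead 1.42 tilt [ 0.003 -0.002 -1.   ] turn z -0.041
rel [-9.5, 413.2, 54.1] yhead 1.42 tilt [ 0.003 -0.002 -1.   ] turn z -0.041
rel [-9.4, 413.2, 94.1] yhead 1.42 tilt [ 0.003 -0.002 -1.   ] turn z -0.041
```

View pics/w4.png

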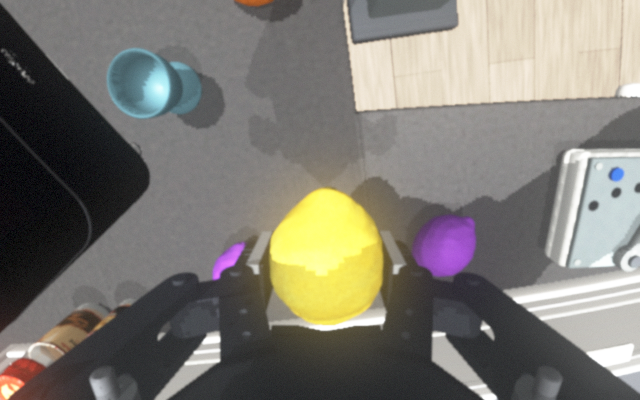

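The lemon is held at (325,256), aligned with the fingers. I'll carry it over the tray, with its underside at 127 mm, above the knob.

Call:
jog_arm(
  commands=[-1,55,0,0,0,-0.01,1,-3,110,0,0,0,-0.02,1,-4,165,0,0,0,-0.03,1,-5,220,0,0,0,-0.04,1,-7,275,0,0,0,-0.04,1,-8,330,0,0,0,-0.04,1,-9,385,0,0,0,-0.04,1,-9.5,413,0,0,0,-0.04,1],
)

```text
time: 11.1
position: [0.5042, 0.1022, 0.2016]
eef_rot: [0.053, 0.999, 0.0, -0.001]
force: [0.3, -0.1, -1.4]
finger_gap: 0.576
gripper_force: 62.3
```

Call:
jog_arm(
  commands=[0,0,0,0,0,0,1,0,0,20,0,0,0,1,0,0,20,0,0,0,1],
)

```text
time: 11.48
position: [0.5035, 0.0976, 0.1814]
eef_rot: [0.056, 0.998, -0.001, -0.002]
force: [-0.3, -0.4, -0.3]
finger_gap: 0.579
gripper_force: 62.2
```

Run:
```python
from h import *
rel([.5054,.0986,.1065],1.571-.11)
f=grab("wrist"); im=f["frame"].copy()
c,s=np.cos(-.11),np.sin(-.11)
for dy in(-.019,.019):
    q=[np.array(proj(f,[.5054+x*c-dy*s,.0986+x*s+dy*c,.029])).round().astype(int) for x in(-.035,.035)]; print(q)
    for p in q: cv2.circle(im,tuple(int(v) for v in p),4,(0,0,255),1)
cv2.imwrite("pics/w5.png",im)
```

```text
rel [-2.0, 1.4, 74.9] yhead 1.459 tilt [-0.004 -0.001 -1.   ] turn z -0.002
[array([301, 157]), array([303, 242])]
[array([351, 157]), array([350, 242])]
```

View pics/w5.png

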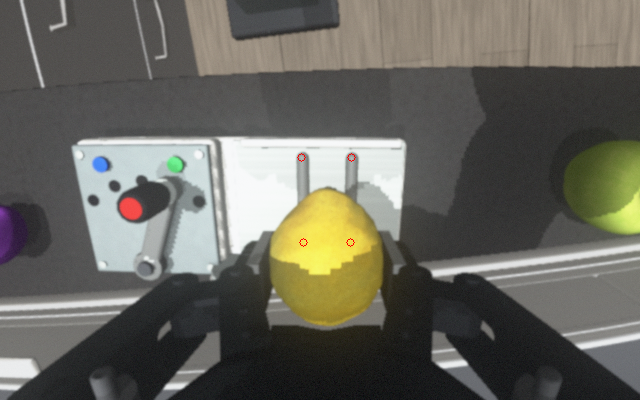

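The predicted ridge ends (302,157) and (351,157) fall on the ridges, and the lever still points at the green stud. I'll lower the lemon.

Call:
jog_arm(
  commands=[-2,1.4,25,0,0,0,1,-2,1.4,45,0,0,0,1,-2,1.4,57,0,0,0,1,-2,1.4,65,0,0,0,1,-2,1.4,71,0,0,0,1,-2,1.4,71,0,0,0,1,-2,1.4,71,0,0,0,1],
)

```text
time: 12.4
position: [0.5071, 0.1, 0.1123]
eef_rot: [0.055, 0.998, 0.0, 0.0]
force: [0.1, -0.9, -1.6]
finger_gap: 0.576
gripper_force: 62.2
```

Call:
jog_arm(
  commands=[0,0,1,0,0,0,1,0,0,2,0,0,0,1,0,0,3,0,0,0,1,0,0,3,0,0,0,1],
)

```text
time: 12.9
position: [0.5068, 0.0999, 0.1088]
eef_rot: [0.055, 0.998, -0.0, -0.0]
force: [0.2, -0.5, -1.0]
finger_gap: 0.57
gripper_force: 62.2
```

Call:
jog_arm(
  commands=[1,-1.3,1,0,0,0,1,1,-1.3,1.5,0,0,0,1,1,-1.3,2,0,0,0,1,1,-1.3,2,0,0,0,1],
)

```text
time: 13.4
position: [0.5058, 0.0987, 0.1069]
eef_rot: [0.055, 0.998, -0.0, -0.0]
force: [0.5, 0.2, -0.0]
finger_gap: 0.575
gripper_force: 62.3
```

Call:
jog_arm(
  commands=[0,0,0.5,0,0,0,1,0,0,1,0,0,0,1,0,0,1,0,0,0,1],
)

```text
time: 13.78
position: [0.5059, 0.0987, 0.1062]
eef_rot: [0.055, 0.998, 0.0, 0.0]
force: [-0.3, -0.2, 4.5]
finger_gap: 0.575
gripper_force: 62.6
```

The contact force of 4.5 N shows the lemon is resting. I'll open gradually, keeping the tool still.

Call:
jog_arm(
  commands=[0,0,0,0,0,0,0.4,0,0,0,0,0,0,0.3,0,0,0,0,0,0,0.2,0,0,0,0,0,0,0.1,0,0,0,0,0,0,0,0,0,0,0,0,0,0,0,0,0,0,0,0,0],
)

```text
time: 14.65
position: [0.5058, 0.0987, 0.1059]
eef_rot: [0.055, 0.998, -0.0, 0.0]
force: [-0.1, -0.4, -0.4]
finger_gap: 1.004
gripper_force: 0.0
```

Call:
jog_arm(
  commands=[0,0,-20,0,0,0,0,0,0,-60,0,0,0,0,0,0,-110,0,0,0,0,0,0,-160,0,0,0,0,0,0,-160,0,0,0,0,0,0,-160,0,0,0,0],
)

```text
time: 15.4
position: [0.5054, 0.0988, 0.2657]
eef_rot: [0.055, 0.998, 0.0, -0.0]
force: [-0.1, 0.0, 0.9]
finger_gap: 1.003
gripper_force: 0.0
```

Run:
```python
from h import *
s=bot.state(); print(s["time"],s["position"])
f=grab("wrist"); cv2.imwrite("pics/w6.png",f["frame"]); m=mask(f,(20,110,80),(36,255,255)); m[:,480:]=0
c=max(cv2.findContours(m,0,2)[0],key=cv2.contourArea)
w=np.array([onz(f,*p,.053)[:2]*1000 for p in c[:,0,:].astype(float)],np.float32); print(cv2.fitEllipse(w))
for lo,hi,z in(((45,100,50),(85,255,255),.046),((0,150,90),(8,255,255),.092)):
    print([(b,onz(f,*b[0],z).round(4)) for b in blobs(f,lo,hi)])
```

```text
15.4 [0.50539713 0.09880775 0.26568034]
((505.3318176269531, 99.4704818725586), (48.28306579589844, 64.88506317138672), 85.02643585205078)
[(([214.2, 146.3], 98, [209, 141, 12, 11]), array([ 0.4605, -0.0052,  0.046 ]))]
[(([189.7, 173.9], 175, [183, 167, 15, 15]), array([ 0.4773, -0.0132,  0.092 ]))]
```

View pics/w6.png

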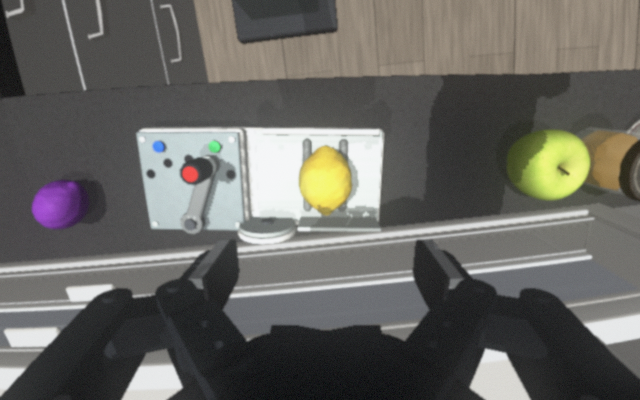

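The lemon at (325,180) lies lengthwise between the ridges (307 and 343), centred within 1 mm of the trough. The knob at (190,174) sits at seated height in the hole by the green stud.

```bash
python3 -c "
from bench import bot
print(bot.job_done())"
```

```text
the job is handed in; nothing more can be done
None
```

The job is handed in: the lever pin is seated in the green-stud hole, and the lemon rests lengthwise in the trough between the ridges, with nothing else touched and about 15 s of the 59 s used.

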